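Put the three swapped lift-off roofs back on their own model buildings

ROBOT

A 6-joint arm with a two-finger parallel gripper is mounted at the origin on the work surface; the furniture and walls round the work are solid. World frame = base frame: x ahead of the robot, y to its left, z up, the work surface at z = 0. Lengths are in m, angles in degrees, forces in N, time in s.
With the tool pointing down it reaches from about 0.35 to 0.875 m from the base axis. Payload 4.2 kg.
Tool frame: the origin (TCP) lies at the very end of the fingers, on their centre line; the grasp point (between the pads) lies 19 mm behind it (r.grip_point_offset is the distance from the TCP to the grasp point, in m); z points along the fingers, y is the line along which they close (so a half turn about z gives the same grasp; the last joint's range is limited). The gripper opens to 87 mm and grips with 3 to 60 N. Pads are 19 mm wide; open, the fingers measure 117 mm over their backs; the gripper's body (75 mm by 190 mm) begins 51 mm behind the grasp point.
Start: joints at [-53.48, 22.042, 0.453, 0, -68.411, -14.817], TCP at [0.231, -0.581, 0.223] pointing down, gripper open.
Joint ranges: [-179.83, 179.83], [-69.29, 118.12], [-61.27, 80.66], [-181.25, 117.63], [-171.15, -9.14], [-177.46, 177.46]. Speed limits (degrees/s): [159.86, 159.86, 180, 180, 180, 180].

INTERFACE

Orientations are given as a 3x3 rotation matrix whose columns are the frame's x, y, z axes.
In Python, from station import r gives the robot as it stands.
- The arm moves only by the tool move_arm, never from a script. Its argument "series" is a list of rows, each a list of 3 entries, a list of its own where there are three numbers: the turn, a rotation vector about the tool's x, y, z as a fraction of full scale, then the shift along the tool's x, y, z as a fraction of full scale, then the opening, from 0 (shut) to 1 (fully open). A call has 1 to 12 rows; each row shifts and turns the commanded pose from where the row before left it, along the tool's axes as they then stand; what a row does not reach is not made up. Full scale, the value 1, is 0.5 m for a shift and 0.1 rad for a turn. A row lasts 1/10 s, in which the tool goes at most 50 mm and 8.59 degrees, less where a joint would pass 70% of its speed; a pose out of reach is approached as far as the arm can. A call with a number of a shift or a turn outside -1 to 1 is refused whole. A call with a gripper value outside its range is refused whole. The fingers move at their own pace and stop on an object; the grip force is fixed at half the most. Time passes only in rows, so rows that do not move let the fingers close. It gives the time, the measured TCP pose, the force, the opening and the grip force at its end, in the units of the state.
- r.sense(): the state, without advancing time (a new reading comes with each control period).
- r.capture(name): name is "scene" or "top"; returns a dict with "img" (420x560x3 uint8, red, green, blue), "fx", "fy", "cx", "cy" (pixels), "k1" (the pictures are not rectified: a ray, as slopes to the right and down, at radius r is drawn at 1 + k1 r^2 times it, then the intrinsics apply), "origin" and "orientation" of the camera in the world. Camera axes: x right, y up, looking along -z (the intrinsics and any distortion apply to the point x, -y, -z); pixel columns grow to the right and rows downward; lengths in m; the calibration is good to about 2 mm. A picture is of the moment at which its call begins. There is no depth.
- r.finish_job(): hands the job in; it is judged then, once.
Trained networks look in the newest picture that a camera, given by its name, has taken for a name from the list of things; names that differ only in an ending like _2 or _b are one class to them, and where a whole thing is asked for, a point or a joint stands for the part that bears it (a point fixed in the world has none). Each returns a list of dicts, best first, with "score" (0 to 1); they miss things now and then, are a little off and sometimes report something else, mostly with a low value. They report only what shows in the picture. A call takes as long as a camera call.
- r.cut_out(target, camera): "pixels" (420x560 bool, what is visible of it) and "centre" ([column, row] in pixels, amid what is visible of it).
- r.pinpoint(target, camera): "centre" ([column, row] in pixels: a listed point, or the origin of a listed thing).
The state is a dict: "time_s": time; "joints": joint angles; "joint_velocities": joint speeds; "effort": joint torques, N m; "tcp_pos": TCP position; "ee_rot": TCP orientation; "wrist_force": force on the tool from outside, world axes, zero at the start; "moment": the same for the moment, N m; "gripper_width": opening from 0.0 (shut) to 1.0 (fully open); "gripper_force": force on a finger pad.
Only numpy, scipy, OpenCV 4.12 (cv2) and the standard library are available. Lean on these libraries where they do the work, as an engineer would, in place of code of your own. Each camera call takes 0.05 s, during which the arm holds its last target. There are 200 camera calls.

TASK

The lift-off roofs of the three card model buildings have been put back on the wrong buildings. Put each roof on the building it was made for (the pyramid on the square building, the gable on the long one, the cone on the round one), squared up with its walls and fully down so that its eaves lie on the wall tops; the small cutting mat is clear for setting a roof aside meanwhile. Do not knock over or push away the glue bottle and the brass weight.

Things in the scene. Friction and masses are not known exactly. Their poses are not given: they have to be found in the camera images.
- pyramid_roof: Grey pyramid roof on a square eaves slab 98 x 98 mm, white square lantern 24 x 24 mm in the middle, cap to 72 mm. Bevelled balsa plug below, 64 mm square at the bottom, 71 at the top. x, y along its sides; a quarter turn is as good. 90 g. Origin: centre of the plug's underside; z up. Heights above it: plug to 10 mm, eaves 10-13, slope to 36, then plain upright sides to 66 (grip at about 52).
- gable_roof: Grey gable roof, eaves slab 146 (x) x 74 (y) mm, ridge along x; white chimney mid-ridge, 34 (x) x 24 (y) mm, pots to 72: grip it along y. Bevelled plug below, 112 x 40 mm at the bottom, 119 x 47 at the top. A half turn is as good. 90 g. Origin: centre of the plug's underside; z up. Heights above it: plug to 10 mm, eaves 10-13, ridge to 40, then plain upright sides to 66 (grip at about 52).
- cone_roof: Grey cone roof on a round eaves slab 122 mm across, white round lantern 25 mm in diameter in the middle, cap to 73 mm. Bevelled round balsa plug below, 86 mm across at the bottom, 94 at the top. Any turn about z will do. 90 g. Origin: centre of the plug's underside; z up. Heights above it: plug to 10 mm, eaves 10-13, slope to 36, then plain upright sides to 66 (grip at about 52).
- square_building: White card building, open on top once unroofed, 86 x 86 mm outside, opening 76 x 76 mm; x, y along its sides. Walls 5 mm thick, tops 46 mm up; base board 10 mm wider all round; partitions inside 30 mm high. Origin: centre of underside; z up. Fixed. Own roof fully down: its origin 36 mm straight above this one; a wrong roof sits 10 mm higher. At the start it carries the cone roof.
- long_building: White card building, open on top once unroofed, 134 (x) x 62 (y) mm outside, opening 124 x 52 mm; x along its length. Walls 5 mm thick, tops 46 mm up; base board 10 mm wider all round; partitions inside 30 mm high. Origin: centre of underside; z up. Fixed. Own roof fully down: its origin 36 mm straight above this one; a wrong roof sits 10 mm higher. At the start it carries the pyramid roof.
- round_building: White card building, open on top once unroofed, 110 mm in diameter outside, opening 98 mm. Walls 5 mm thick, tops 46 mm up; base board 10 mm wider all round; partitions inside 30 mm high. Origin: centre of underside; z up. Fixed. Own roof fully down: its origin 36 mm straight above this one; a wrong roof sits 10 mm higher. At the start it carries the gable roof.
- cutting_mat: Dark green cutting mat with a light grid, 110 (x) x 150 (y) mm, 2 mm thick, lying fixed on the table; clear at the start. The origin is the centre of its underside, so its top is 2 mm above it.
- glue_bottle: White squeeze bottle of glue with a red spout cap, 44 mm in diameter, 140 mm tall, standing loose on the table; not part of the work. Origin: centre of its underside, z up.
- brass_weight: Turned brass gluing weight with a knob on top, 27 mm in diameter, 43 mm tall, standing loose on the table; not part of the work. Origin: centre of its underside, z up.

How it is judged:
By the outcome, as a careful person would: the job done as asked, in the order asked, and still so for the second after the job is handed in, with the robot touching nothing.
It also fails if it takes over 136 s, if anything falls off the work surface, if the arm or the gripper's body presses on something with over 40 N, if the wrist force passes 120 N, or if a joint passes its speed limit or range.

## Working session

There is one attempt and no reset: what is moved stays moved. The work goes in short steps, Python scripts to look and compute and a tool call to move; the robot and the scene stay as the last step left them, time stands still between calls to the robot, and variables do not carry over. Pictures are saved under pics/ and viewed, at most 14 in all, crops included, and the job is handed in when it is done.

Besides the shell and the picture viewer there is one more tool, called after "Request:" as name([rows], argument=value, ...), one row to a line, values as JSON. move_arm: Moves the arm, as the interface text tells. Its arguments: {"type":"object","properties":{"series":{"type":"array"}},"required":["series"]}

```bash
ls; mkdir -p pics
cat > h.py <<'E'
import numpy as np,cv2
from station import r
def cap(n):
    c=r.capture(n); return c
def proj(c,P):
    R=np.array(c['orientation']);p=R.T@(np.array(P)-c['origin']);s=np.array([p[0]/-p[2],-p[1]/-p[2]])
    s=s*(1+c['k1']*(s@s)); return np.array([c['fx']*s[0]+c['cx'],c['fy']*s[1]+c['cy']])
def ray(c,px):
    d=np.array([(px[0]-c['cx'])/c['fx'],(px[1]-c['cy'])/c['fy']]);s=d.copy()
    for _ in range(20): s=d/(1+c['k1']*(s@s))
    v=np.array(c['orientation'])@np.array([s[0],-s[1],-1]);return v/np.linalg.norm(v)
def atz(c,px,z):
    v=ray(c,px);o=np.array(c['origin']);return o+v*(z-o[2])/v[2]
def tri(c1,p1,c2,p2):
    A=np.zeros((3,3));b=np.zeros(3)
    for c,p in((c1,p1),(c2,p2)):
        v=ray(c,p);M=np.eye(3)-np.outer(v,v);A+=M;b+=M@np.array(c['origin'])
    return np.linalg.solve(A,b)
def save(c,n): cv2.imwrite('pics/'+n+'.png',c['img'][:,:,::-1])
N=['pyramid_roof','gable_roof','cone_roof','square_building','long_building','round_building','cutting_mat','glue_bottle','brass_weight']
E
python3 - <<'E'
from h import *
C={}
D={}
np.set_printoptions(precision=4,suppress=True)
for n in('scene','top'):
    c=cap(n);C[n]=c;save(c,n+'0');print(n,{k:c[k] for k in c if k!='img'})
    for t in N:
        D[n,t]=[(round(d['score'],2),np.round(d['centre'],1)) for d in r.pinpoint(t,n)[:2]]
for t in N:
    print(t,D['scene',t],D['top',t])
    if D['scene',t] and D['top',t]: print('   ',tri(C['scene'],D['scene',t][0][1],C['top'],D['top',t][0][1]))
print(r.sense())
E
```

```text
pics
scene {'fx': 484.40093568456206, 'fy': 484.40093568456206, 'cx': 288.14575676767936, 'cy': 212.15184609972573, 'k1': -0.06953245540602837, 'origin': array([-0.1244, -0.4955,  0.4184]), 'orientation': array([[ 0.6534,  0.3257, -0.6834],
       [-0.7566,  0.2518, -0.6034],
       [-0.0244,  0.9113,  0.411 ]])}
top {'fx': 394.690233893225, 'fy': 394.690233893225, 'cx': 279.5214588004017, 'cy': 211.91919423433563, 'k1': -0.027388794725891973, 'origin': array([0.3019, 0.0136, 0.9318]), 'orientation': array([[-0.0224,  0.9823, -0.1861],
       [-0.9997, -0.0232, -0.0025],
       [-0.0068,  0.186 ,  0.9825]])}
pyramid_roof [(0.89, array([425.9, 236.9]))] [(0.94, array([370.6, 172.6]))]
    [ 0.557  -0.1974  0.0477]
gable_roof [(0.88, array([235.2, 180.7]))] [(0.56, array([180.4, 176.6]))]
    [0.5541 0.2487 0.047 ]
cone_roof [(0.78, array([172.7, 202.4]))] [(0.78, array([168.1, 242.6]))]
    [0.4018 0.2741 0.0396]
square_building [(0.83, array([179.6, 225.8])), (0.64, array([425.2, 233.2]))] []
long_building [(0.76, array([424.2, 263.6])), (0.37, array([425. , 237.1]))] [(0.58, array([
[... 347 characters left out ...]
-0.1887 -0.0015]
brass_weight [(0.51, array([267.1, 237.2]))] [(0.64, array([262.5, 225.2]))]
    [0.4441 0.0578 0.0121]
{'time_s': 1.0, 'joints': array([-53.4795,  22.0408,   0.4522,  -0.0014, -68.4115, -14.8177]), 'joint_velocities': array([-0.0953, -0.0231, -0.0145,  0.0262,  0.032 ,  0.0659]), 'effort': array([ -0.0002, -39.0475,  18.7624,   4.2244,   0.0155,  -0.    ]), 'tcp_pos': array([ 0.2311, -0.5807,  0.2226]), 'ee_rot': array([[-0.9291, -0.3698,  0.    ],
       [-0.3698,  0.9291,  0.    ],
       [-0.    ,  0.    , -1.    ]]), 'wrist_force': array([ 0.0593,  0.3135, -0.0908]), 'moment': array([ 0.0182,  0.0148, -0.0404]), 'gripper_force': 0.0, 'gripper_width': 0.9981406105683647}
```

View pics/scene0.png

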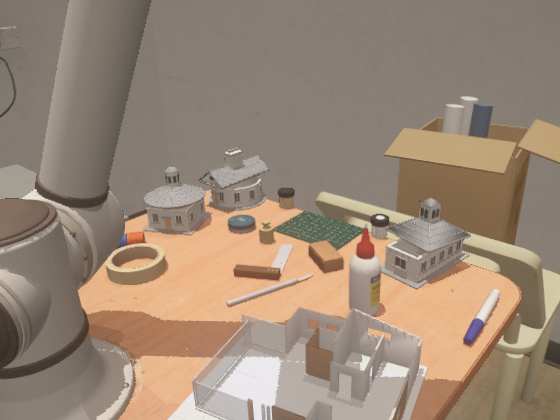

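View pics/top0.png

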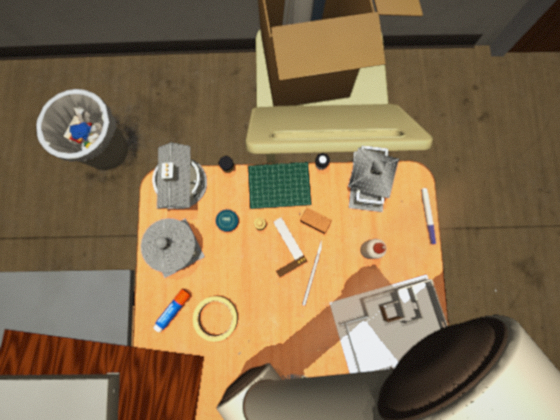

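The scene view shows the cone roof at (173,200), the gable at (237,180) and the pyramid at (428,235), with the mat at (320,230), the bottle at (365,280) and the weight at (266,233). In the top view the cone is at (168,245), the gable at (178,175), the pyramid at (373,170) and the mat at (280,185), which agrees with the networks. Next I'll fit the roof poses to their silhouettes in both views.

```bash
cat >> h.py <<'E'
from scipy.optimize import minimize
def box(a,b,z): return [(sx*a/2,sy*b/2,z) for sx,sy in((1,1),(1,-1),(-1,-1),(-1,1))]
def circ(d,z): t=np.linspace(0,2*np.pi,40);return [(d/2*np.cos(u),d/2*np.sin(u),z) for u in t]
PARTS={'pyramid_roof':[box(98,98,10)+box(98,98,13)+box(24,24,36),box(24,24,30)+box(24,24,66),box(28,28,66)+[(0,0,72)]],
'gable_roof':[box(146,74,10)+box(146,74,13)+[(73,0,40),(-73,0,40)],box(34,24,30)+box(34,24,66)],
'cone_roof':[circ(122,10)+circ(122,13)+circ(25,36),circ(25,30)+circ(25,66),circ(29,66)+[(0,0,73)]],
'square_building':[box(106,106,0)+box(106,106,3),box(86,86,0)+box(86,86,46)],
'long_building':[box(154,82,0)+box(154,82,3),box(134,62,0)+box(134,62,46)],
'round_building':[circ(130,0)+circ(130,3),circ(110,0)+circ(110,46)]}
S=4
def sil(c,t,q):
    x,y,z,a=q;ca,sa=np.cos(a),np.sin(a);m=np.zeros((420*S,560*S),np.uint8)
    for part in PARTS[t]:
        P=np.array(part)/1e3;W=np.c_[ca*P[:,0]-sa*P[:,1]+x,sa*P[:,0]+ca*P[:,1]+y,P[:,2]+z]
        h=cv2.convexHull(np.array([(proj(c,w)+.5)*S-.5 for w in W],np.float32))
        cv2.fillConvexPoly(m,np.round(h*16).astype(np.int32),255,shift=4)
    return m
def fit(cs,t,q0,fixz=True):
    """cs: {cam:(capture,mask)}; returns (x,y,z,yaw rad),IoUs"""
    def iou(c,m,q):
        s=cv2.resize(sil(c,t,q),(560,420),interpolation=cv2.INTER_AREA)/255.
        return np.minimum(s,m).sum()/np.maximum(s,m).sum()
    full=lambda p:(p[0],p[1],q0[2] if fixz else p[3],p[2])
    f=lambda p:-sum(iou(c,m,full(p)) for c,m in cs.values())
    p0=[q0[0],q0[1],q0[3]]+([] if fixz else [q0[2]]);n=len(p0)
    sp=np.vstack([p0]+[np.array(p0)+np.eye(n)[i]*[.008,.008,.15,.006][i] for i in range(n)])
    o=minimize(f,p0,method='Nelder-Mead',options=dict(initial_simplex=sp,xatol=2e-4,fatol=1e-4,maxiter=150))
    q=full(o.x);return np.array(q),[round(iou(c,m,q),3) for c,m in cs.values()]
def look(ts,cams=('scene','top')):
    C={n:cap(n) for n in cams};out={}
    for t in ts:
        out[t]={}
        for n in cams:
            d=r.cut_out(t,n)
            if d: out[t][n]=(C[n],np.array(d[0]['pixels'],float));print(t,n,round(d[0]['score'],2),np.round(d[0]['centre']),int(d[0]['pixels'].sum()))
    return C,out
def overlay(c,items,roi,name,k=4):
    im=c['img'][:,:,::-1].copy();im=cv2.resize(im,None,fx=S,fy=S,interpolation=cv2.INTER_CUBIC)
    for t,q in items:
        cs,_=cv2.findContours(sil(c,t,q),cv2.RETR_EXTERNAL,cv2.CHAIN_APPROX_NONE);cv2.drawContours(im,cs,-1,(0,0,255),1)
    x0,y0,x1,y1=[v*S for v in roi];cv2.imwrite('pics/'+name+'.png',im[y0:y1,x0:x1])
E
time python3 - <<'E'
from h import *
import pickle
np.set_printoptions(precision=4,suppress=True)
C,o=look(['pyramid_roof','gable_roof','cone_roof'])
q0={'pyramid_roof':(.557,-.197,.046,0),'gable_roof':(.554,.249,.046,0),'cone_roof':(.402,.274,.046,0)}
Q={}
for t in o:
  best=None
  for a in ([0] if t=='cone_roof' else [-.5,-.15,.2] if t[0]=='p' else [-.3,.3,1.2]):
    q=(*q0[t][:3],a);z=fit(o[t],t,q,False)
    if best is None or sum(z[1])>sum(best[1]): best=z
  Q[t]=best[0];print(t,best,np.degrees(best[0][3]))
  print('fixz',fit(o[t],t,(*best[0][:2],.046,best[0][3])))
pickle.dump(Q,open('Q.pkl','wb'))
a=[(t,Q[t]) for t in Q]
overlay(C['top'],a,(130,130,230,280),'ov_t'); overlay(C['top'],a,(330,130,430,230),'ov_p'); overlay(C['scene'],a,(130,140,290,250),'ov_s')
im=[cv2.imread(f'pics/{n}.png') for n in('ov_t','ov_p')]
im[1]=cv2.copyMakeBorder(im[1],0,200,0,0,cv2.BORDER_CONSTANT)
cv2.imwrite('pics/ov_tp.png',np.hstack(im))
E
```

```text
pyramid_roof scene 0.69 [428. 228.] 2143
pyramid_roof top 0.61 [374. 174.] 1766
gable_roof scene 0.66 [234. 171.] 1541
gable_roof top 0.73 [175. 176.] 2066
cone_roof scene 0.87 [171. 194.] 1481
cone_roof top 0.8 [168. 243.] 2307
pyramid_roof (array([ 0.5537, -0.2004,  0.0478, -0.304 ]), [np.float64(0.947), np.float64(0.953)]) -17.41990213316064
fixz (array([ 0.5554, -0.1996,  0.046 , -0.2856]), [np.float64(0.946), np.float64(0.937)])
gable_roof (array([0.5559, 0.2594, 0.0449, 0.0137]), [np.float64(0.921), np.float64(0.972)]) 0.7866066275514326
fixz (array([0.5552, 0.2591, 0.046 , 0.0129]), [np.float64(0.919), np.float64(0.969)])
cone_roof (array([0.3995, 0.2687, 0.0452, 0.2153]), [np.float64(0.923), np.float64(0.966)]) 12.33772316662841
fixz (array([0.3992, 0.2684, 0.046 , 0.4931]), [np.float64(0.923), np.float64(0.965)])
real	0m36.084s
user	0m27.616s
sys	0m11.561s
```

View pics/ov_tp.png

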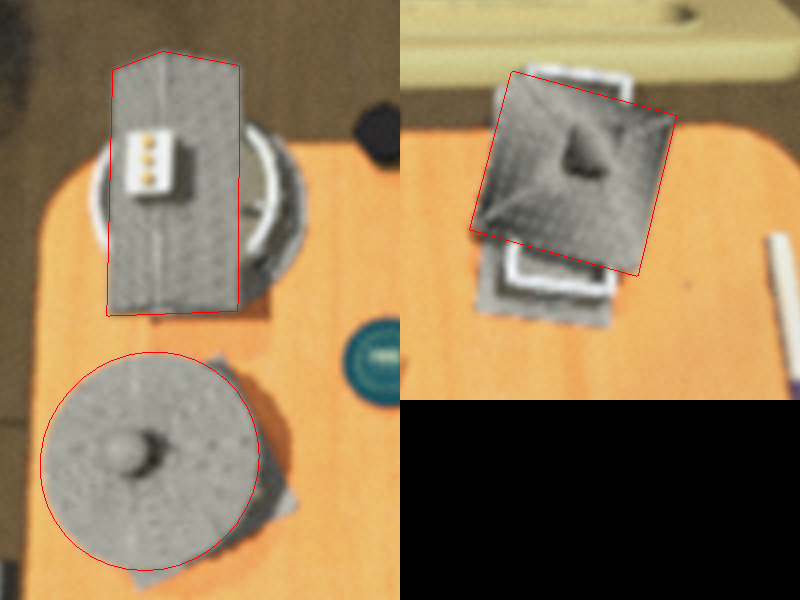

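View pics/ov_s.png

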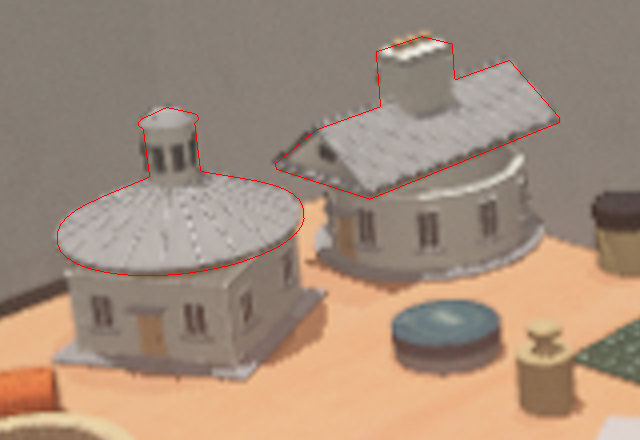

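The outlines match closely and heights come to about 46 mm, as expected. The pyramid has the smallest footprint, so it goes on the mat first.

```bash
cat >> h.py <<'E'
def plan(tx,ty,tz,ang=None,step=.045):
    """ang: wanted world angle (deg) of tool y, mod 180; prints rotation rows then xy/z rows in move units"""
    s=r.sense();R=np.array(s['ee_rot']);p=s['tcp_pos'];now=np.degrees(np.arctan2(R[1,1],R[0,1]))
    d=0 if ang is None else (ang-now+90)%180-90
    rz=-np.radians(d)/.1;n=int(np.ceil(abs(rz)/1));th=np.radians(now+d)
    y=np.array([np.cos(th),np.sin(th)]);x=np.array([y[1],-y[0]])*1.0
    X=R[:2,0];  # check handedness: z down => x = y cross z
    x=np.array([-y[1],y[0]]) if np.dot(X,[-np.sin(np.radians(now)),np.cos(np.radians(now))])>0 else x
    D=np.array([tx,ty])-p[:2];v=np.array([D@x,D@y])/.5;m=max(1,int(np.ceil(np.linalg.norm(D)/step)))
    print('t%.1f tcp'%s['time_s'],np.round(p,4),'yaw %.2f'%now,'w %.3f gf %.1f F'%(s['gripper_width'],s['gripper_force']),np.round(s['wrist_force'],1),'tilt',np.round(R[2],3))
    print('rot tot',round(rz,3),'rows',n,'each',round(rz/max(n,1),4),'| xy tot',np.round(v,4),'rows',m,'each',np.round(v/m,4),'| z tot',round((p[2]-tz)/.5,4))
E
python3 - <<'E'
from h import *
plan(.5537,-.2004,.079,72.6)
plan(.5537,-.2004,.079,-17.4)
E
```

```text
t1.4 tcp [ 0.2311 -0.5807  0.2225] yaw 111.70 w 1.004 gf 0.0 F [-0.1 -0.6  0.5] tilt [ 0.  0. -1.]
rot tot 6.825 rows 7 each 0.975 | xy tot [-0.3882  0.9186] rows 12 each [-0.0323  0.0766] | z tot 0.2871
t1.4 tcp [ 0.2311 -0.5807  0.2225] yaw 111.70 w 1.004 gf 0.0 F [-0.1 -0.6  0.5] tilt [ 0.  0. -1.]
rot tot -8.883 rows 9 each -0.987 | xy tot [-0.9186 -0.3882] rows 12 each [-0.0766 -0.0323] | z tot 0.2871
```

Request:
move_arm([
  [[0,0,0.975],[0,0,0],1],
  [[0,0,0.975],[0,0,0],1],
  [[0,0,0.975],[0,0,0],1],
  [[0,0,0.975],[0,0,0],1],
  [[0,0,0.975],[0,0,0],1],
  [[0,0,0.975],[0,0,0],1],
  [[0,0,0.975],[0,0,0],1],
])

```text
time_s: 2.1
tcp_pos: [0.2311, -0.5807, 0.2225]
ee_rot: [[-0.953, 0.303, -0.0], [0.303, 0.953, 0.0], [0.0, 0.0, -1.0]]
wrist_force: [0.6, 0.7, 0.3]
gripper_width: 0.995
gripper_force: 0.0
```

Request:
move_arm([
  [[0,0,0],[-0.0323,0.0766,0],1],
  [[0,0,0],[-0.0323,0.0766,0],1],
  [[0,0,0],[-0.0323,0.0766,0],1],
  [[0,0,0],[-0.0323,0.0766,0],1],
  [[0,0,0],[-0.0323,0.0766,0],1],
  [[0,0,0],[-0.0323,0.0766,0],1],
  [[0,0,0],[-0.0323,0.0766,0],1],
  [[0,0,0],[-0.0323,0.0766,0],1],
  [[0,0,0],[-0.0323,0.0766,0],1],
  [[0,0,0],[-0.0323,0.0766,0],1],
  [[0,0,0],[-0.0323,0.0766,0],1],
  [[0,0,0],[-0.0323,0.0766,0],1],
])

```text
time_s: 3.3
tcp_pos: [0.5545, -0.1986, 0.2228]
ee_rot: [[-0.954, 0.299, 0.001], [0.299, 0.954, -0.0], [-0.001, -0.0, -1.0]]
wrist_force: [0.6, -0.5, 0.0]
gripper_width: 1.0
gripper_force: 0.0
```

Run:
```python
from h import *
r.capture('top')
plan(.5537,-.2004,.079,72.6)
```

```text
t3.4 tcp [ 0.5584 -0.1951  0.2224] yaw 72.85 w 0.999 gf 0.0 F [ 3.3  0.2 -0. ] tilt [-0.003  0.001 -1.   ]
rot tot 0.044 rows 1 each 0.0435 | xy tot [ 0.0058 -0.013 ] rows 1 each [ 0.0058 -0.013 ] | z tot 0.2868
```

Request:
move_arm([
  [[0,0,0],[0,0,0.06],1],
  [[0,0,0],[0,0,0.06],1],
  [[0,0,0],[0,0,0.03],1],
  [[0,0,0],[0,0,0],1],
  [[0,0,0],[0,0,0],1],
  [[0,0,0],[0,0,0],1],
])

```text
time_s: 3.95
tcp_pos: [0.5545, -0.2003, 0.1491]
ee_rot: [[-0.954, 0.299, 0.003], [0.299, 0.954, -0.001], [-0.003, 0.0, -1.0]]
wrist_force: [-0.4, -0.3, 0.9]
gripper_width: 0.998
gripper_force: 0.0
```

Run:
```python
from h import *
plan(.5537,-.2004,.079,72.6)
```

```text
t4.0 tcp [ 0.5545 -0.2003  0.1491] yaw 72.61 w 0.998 gf 0.0 F [-0.4 -0.3  0.9] tilt [-0.003  0.    -1.   ]
rot tot 0.001 rows 1 each 0.001 | xy tot [ 0.0015 -0.0006] rows 1 each [ 0.0015 -0.0006] | z tot 0.1401
```

Request:
move_arm([
  [[0,0,0],[0.001,0,0.05],1],
  [[0,0,0],[0,0,0.05],1],
  [[0,0,0],[0,0,0.03],1],
  [[0,0,0],[0,0,0.01],1],
  [[0,0,0],[0,0,0],1],
  [[0,0,0],[0,0,0],0],
  [[0,0,0],[0,0,0],0],
  [[0,0,0],[0,0,0],0],
  [[0,0,0],[0,0,0],0],
  [[0,0,0],[0,0,0],0],
  [[0,0,0],[0,0,0],0],
  [[0,0,0],[0,0,0],0],
])

```text
time_s: 5.15
tcp_pos: [0.5532, -0.1998, 0.0777]
ee_rot: [[-0.954, 0.299, 0.0], [0.299, 0.954, -0.0], [-0.0, 0.0, -1.0]]
wrist_force: [-0.7, 2.3, 6.9]
gripper_width: 0.448
gripper_force: 9.9
```

The fingers stopped at 39 mm with 7 N upward on the tool, so the tips are on the slope. I'll open, rise 8 mm and close again.

Request:
move_arm([
  [[0,0,0],[0,0,0],0.6],
  [[0,0,0],[0,0,-0.008],0.6],
  [[0,0,0],[0,0,-0.008],0.6],
  [[0,0,0],[0,0,0],0],
  [[0,0,0],[0,0,0],0],
  [[0,0,0],[0,0,0],0],
  [[0,0,0],[0,0,0],0],
  [[0,0,0],[0,0,0],0],
  [[0,0,0],[0,0,0],0],
  [[0,0,0],[0,0,0],0],
  [[0,0,0],[0,0,0],0],
  [[0,0,0],[0,0,0],0],
])

```text
time_s: 6.35
tcp_pos: [0.5529, -0.1999, 0.0854]
ee_rot: [[-0.954, 0.299, -0.0], [0.299, 0.954, 0.0], [0.0, -0.0, -1.0]]
wrist_force: [0.2, 0.2, -0.2]
gripper_width: 0.271
gripper_force: 30.0
```

Request:
move_arm([
  [[0,0,0],[0,0,-0.01],0],
  [[0,0,0],[0,0,-0.02],0],
  [[0,0,0],[0,0,-0.05],0],
  [[0,0,0],[0,0,-0.05],0],
  [[0,0,0],[0,0,-0.03],0],
  [[0,0,0],[0,0,0],0],
  [[0,0,0],[0,0,0],0],
])

```text
time_s: 7.05
tcp_pos: [0.5529, -0.1998, 0.1658]
ee_rot: [[-0.954, 0.299, 0.001], [0.299, 0.954, 0.0], [-0.001, 0.001, -1.0]]
wrist_force: [-0.8, 0.2, -1.0]
gripper_width: 0.272
gripper_force: 30.0
```

Run:
```python
from h import *
plan(.54,.02,.0414,90)
```

```text
t7.0 tcp [ 0.5529 -0.1998  0.1658] yaw 72.58 w 0.272 gf 30.0 F [-0.8  0.2 -1. ] tilt [-0.001  0.001 -1.   ]
rot tot -3.04 rows 4 each -0.76 | xy tot [0.0257 0.4395] rows 5 each [0.0051 0.0879] | z tot 0.2488
```

Request:
move_arm([
  [[0,0,-0.76],[0,0,0],0],
  [[0,0,-0.76],[0,0,0],0],
  [[0,0,-0.76],[0,0,0],0],
  [[0,0,-0.76],[0,0,0],0],
  [[0,0,0],[0.003,0.055,0],0],
  [[0,0,0],[0.003,0.055,0],0],
  [[0,0,0],[0.003,0.055,0],0],
  [[0,0,0],[0.003,0.055,0],0],
  [[0,0,0],[0.003,0.055,0],0],
  [[0,0,0],[0.003,0.055,0],0],
  [[0,0,0],[0.003,0.055,0],0],
  [[0,0,0],[0.003,0.055,0],0],
])

```text
time_s: 8.25
tcp_pos: [0.5399, 0.021, 0.1642]
ee_rot: [[-1.0, -0.0, -0.003], [-0.0, 1.0, -0.001], [0.003, -0.001, -1.0]]
wrist_force: [0.2, -0.0, -0.9]
gripper_width: 0.276
gripper_force: 30.0
```

Request:
move_arm([
  [[0,0,0],[0,0,0.05],0],
  [[0,0,0],[0,0,0.05],0],
  [[0,0,0],[0,0,0.05],0],
  [[0,0,0],[0,0,0.05],0],
  [[0,0,0],[0,0,0],0],
  [[0,0,0],[0,0,0],0],
  [[0,0,0],[0,0,0],0],
])

```text
time_s: 8.95
tcp_pos: [0.5418, 0.0202, 0.0666]
ee_rot: [[-1.0, -0.001, 0.002], [-0.001, 1.0, 0.0], [-0.002, 0.0, -1.0]]
wrist_force: [-0.2, 0.7, -1.1]
gripper_width: 0.278
gripper_force: 30.0
```

Run:
```python
from h import *
plan(.54,.02,.0414,90)
C,o=look(['long_building','pyramid_roof'])
save(C['top'],'top1')
overlay(C['top'],[],(220,100,420,250),'m1')
for q in [(.5537,-.2004,0,a) for a in(-.2,.1)]: print(fit(o['long_building'],'long_building',q))
```

```text
t8.9 tcp [0.5418 0.0202 0.0666] yaw 90.03 w 0.278 gf 30.0 F [-0.2  0.7 -1.1] tilt [-0.002  0.    -1.   ]
rot tot 0.006 rows 1 each 0.0059 | xy tot [ 0.0036 -0.0005] rows 1 each [ 0.0036 -0.0005] | z tot 0.0503
long_building scene 0.67 [424. 254.] 3658
long_building top 0.97 [364. 176.] 2095
pyramid_roof scene 0.63 [314. 208.] 1418
pyramid_roof top 0.96 [279. 194.] 653
(array([ 0.55505691, -0.20058659,  0.        , -0.15663251]), [np.float64(0.934), np.float64(0.938)])
(array([ 0.55451289, -0.2004355 ,  0.        , -0.15190422]), [np.float64(0.935), np.float64(0.938)])
```

Request:
move_arm([
  [[0,0,0],[0,0,0.02],0],
  [[0,0,0],[0,0,0.02],0],
  [[0,0,0],[0,0,0.008],0],
  [[0,0,0],[0,0,0],0],
  [[0,0,0],[0,0,0],0],
])

```text
time_s: 9.75
tcp_pos: [0.5403, 0.02, 0.0413]
ee_rot: [[-1.0, -0.0, -0.002], [-0.0, 1.0, -0.001], [0.002, -0.001, -1.0]]
wrist_force: [-2.2, 0.8, 3.9]
gripper_width: 0.273
gripper_force: 30.0
```

View pics/m1.png

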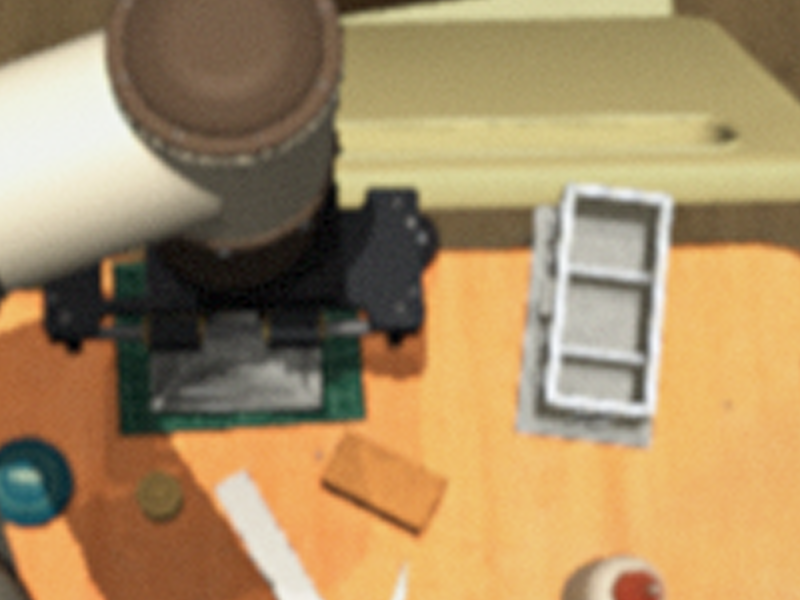

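The crop shows the pyramid over the mat near (240,370) and the open long building at (605,300), and the 4 N contact confirms it is down. I'll release it, rise, and go above the gable.

Request:
move_arm([
  [[0,0,0],[0,0,0],0.6],
  [[0,0,0],[0,0,0],0.8],
  [[0,0,0],[0,0,0],1],
  [[0,0,0],[0,0,0],1],
  [[0,0,0],[0,0,-0.03],1],
  [[0,0,0],[0,0,-0.07],1],
  [[0,0,0],[0,0,-0.08],1],
  [[0,0,0],[0,0,-0.08],1],
  [[0,0,0],[0,0,-0.04],1],
  [[0,0,0],[0,0,0],1],
  [[0,0,0],[0,0,0],1],
])

```text
time_s: 10.85
tcp_pos: [0.5406, 0.0201, 0.1913]
ee_rot: [[-1.0, 0.0, -0.0], [0.0, 1.0, 0.001], [0.0, 0.001, -1.0]]
wrist_force: [-0.2, 0.1, -0.8]
gripper_width: 0.994
gripper_force: 0.0
```

Run:
```python
from h import *
plan(.5556,.2592,.085,90.8)
```

```text
t10.8 tcp [0.5406 0.0201 0.1913] yaw 90.00 w 0.994 gf 0.0 F [-0.2  0.1 -0.8] tilt [ 0.     0.001 -1.   ]
rot tot -0.14 rows 1 each -0.1405 | xy tot [-0.0367  0.4777] rows 6 each [-0.0061  0.0796] | z tot 0.2127
```

Request:
move_arm([
  [[0,0,-0.14],[0,0,0],1],
  [[0,0,0],[-0.006,0.08,0],1],
  [[0,0,0],[-0.006,0.08,0],1],
  [[0,0,0],[-0.006,0.08,0],1],
  [[0,0,0],[-0.006,0.08,0],1],
  [[0,0,0],[-0.006,0.08,0],1],
  [[0,0,0],[-0.006,0.078,0],1],
  [[0,0,0],[0,0,0.04],1],
  [[0,0,0],[0,0,0.04],1],
  [[0,0,0],[0,0,0],1],
  [[0,0,0],[0,0,0],1],
])

```text
time_s: 11.95
tcp_pos: [0.5553, 0.2589, 0.1505]
ee_rot: [[-1.0, -0.015, -0.002], [-0.015, 1.0, -0.002], [0.002, -0.002, -1.0]]
wrist_force: [0.6, -0.6, 0.6]
gripper_width: 0.999
gripper_force: 0.0
```

Run:
```python
from h import *
plan(.5556,.2592,.085,90.8)
```

```text
t11.9 tcp [0.5553 0.2589 0.1505] yaw 90.84 w 0.999 gf 0.0 F [ 0.6 -0.6  0.6] tilt [ 0.002 -0.002 -1.   ]
rot tot 0.008 rows 1 each 0.0075 | xy tot [-0.0005  0.0007] rows 1 each [-0.0005  0.0007] | z tot 0.1309
```

Request:
move_arm([
  [[0,0,0],[0,0,0.05],1],
  [[0,0,0],[0,0,0.05],1],
  [[0,0,0],[0,0,0.03],1],
  [[0,0,0],[0,0,0],0],
  [[0,0,0],[0,0,0],0],
  [[0,0,0],[0,0,0],0],
  [[0,0,0],[0,0,0],0],
  [[0,0,0],[0,0,0],0],
  [[0,0,0],[0,0,0],0],
  [[0,0,0],[0,0,0],0],
  [[0,0,0],[0,0,0],0],
  [[0,0,0],[0,0,0],0],
])

```text
time_s: 13.15
tcp_pos: [0.5557, 0.2595, 0.0866]
ee_rot: [[-1.0, -0.014, 0.0], [-0.014, 1.0, 0.0], [-0.0, 0.0, -1.0]]
wrist_force: [0.2, 0.0, -1.0]
gripper_width: 0.276
gripper_force: 29.7
```

Request:
move_arm([
  [[0,0,0],[0,0,0],0],
  [[0,0,0],[0,0,0],0],
])

```text
time_s: 13.35
tcp_pos: [0.5555, 0.2594, 0.0865]
ee_rot: [[-1.0, -0.014, -0.0], [-0.014, 1.0, 0.0], [0.0, 0.0, -1.0]]
wrist_force: [-0.0, -0.7, -0.8]
gripper_width: 0.275
gripper_force: 29.7
```

Request:
move_arm([
  [[0,0,0],[0,0,-0.01],0],
  [[0,0,0],[0,0,-0.03],0],
  [[0,0,0],[0,0,-0.06],0],
  [[0,0,0],[0,0,-0.06],0],
  [[0,0,0],[0,0,-0.04],0],
  [[0,0,0.84],[0,0,0],0],
  [[0,0,0.84],[0,0,0],0],
  [[0,0,0],[0,0,0],0],
  [[0,0,0],[0,0,0],0],
])

```text
time_s: 14.25
tcp_pos: [0.5554, 0.2591, 0.1865]
ee_rot: [[-0.988, 0.151, -0.0], [0.151, 0.988, -0.0], [0.0, -0.0, -1.0]]
wrist_force: [-1.2, -0.0, -1.4]
gripper_width: 0.279
gripper_force: 29.6
```

Run:
```python
from h import *
plan(.555,-.2005,.076,81.2)
C,o=look(['gable_roof','round_building','long_building'])
print('gable in hand',fit(o['gable_roof'],'gable_roof',(.5555,.2594,r.sense()['tcp_pos'][2]-.04,-.15),False))
print('round',fit(o['round_building'],'round_building',(.56,.26,0,0)))
print('long',fit(o['long_building'],'long_building',(.555,-.2005,0,-.15)))
overlay(C['top'],[('gable_roof',(.5555,.2594,r.sense()['tcp_pos'][2]-.04,-.15))],(120,110,220,230),'g2')
```

```text
t14.2 tcp [0.5554 0.2591 0.1865] yaw 81.29 w 0.279 gf 29.6 F [-1.2 -0.  -1.4] tilt [ 0. -0. -1.]
rot tot 0.016 rows 1 each 0.0158 | xy tot [-0.1399 -0.9086] rows 11 each [-0.0127 -0.0826] | z tot 0.221
gable_roof scene 0.76 [228. 127.] 1536
gable_roof top 0.88 [156. 180.] 1130
round_building scene 0.66 [234. 191.] 1881
round_building top 0.55 [188. 187.] 1207
long_building scene 0.73 [425. 255.] 3557
long_building top 0.69 [366. 176.] 2005
gable in hand (array([ 0.55494462,  0.25741572,  0.14625589, -0.15376115]), [np.float64(0.801), np.float64(0.433)])
round (array([0.55426033, 0.25658933, 0.        , 0.14761897]), [np.float64(0.963), np.float64(0.516)])
long (array([ 0.55450867, -0.20083845,  0.        , -0.15595227]), [np.float64(0.918), np.float64(0.915)])
```

Request:
move_arm([
  [[0,0,0],[-0.006,-0.04,0],0],
  [[0,0,0],[-0.0128,-0.083,0],0],
  [[0,0,0],[-0.0128,-0.083,0],0],
  [[0,0,0],[-0.0128,-0.083,0],0],
  [[0,0,0],[-0.0128,-0.083,0],0],
  [[0,0,0],[-0.0128,-0.083,0],0],
  [[0,0,0],[-0.0128,-0.083,0],0],
  [[0,0,0],[-0.0128,-0.083,0],0],
  [[0,0,0],[-0.0128,-0.083,0],0],
  [[0,0,0],[-0.0128,-0.083,0],0],
  [[0,0,0],[-0.0128,-0.083,0],0],
  [[0,0,0],[-0.006,-0.0386,0],0],
])

```text
time_s: 15.85
tcp_pos: [0.5541, -0.204, 0.1865]
ee_rot: [[-0.988, 0.156, -0.0], [0.156, 0.988, -0.0], [0.0, -0.001, -1.0]]
wrist_force: [-0.6, 0.1, -1.4]
gripper_width: 0.276
gripper_force: 29.7
```

Request:
move_arm([
  [[0,0,0],[0,0,0],0],
  [[0,0,0],[0,0,0.05],0],
  [[0,0,0],[0,0,0.06],0],
  [[0,0,0],[0,0,0.04],0],
  [[0,0,0],[0,0,0],0],
  [[0,0,0],[0,0,0],0],
  [[0,0,0],[0,0,0],0],
])

```text
time_s: 16.55
tcp_pos: [0.5563, -0.2003, 0.1133]
ee_rot: [[-0.988, 0.152, 0.003], [0.152, 0.988, -0.001], [-0.003, -0.0, -1.0]]
wrist_force: [-0.3, -0.2, -0.8]
gripper_width: 0.273
gripper_force: 29.6
```

Run:
```python
from h import *
np.set_printoptions(precision=4,suppress=True)
plan(.555,-.2005,.076,81.15)
C,o=look(['gable_roof','long_building','round_building','pyramid_roof','cone_roof','square_building'])
z=r.sense()['tcp_pos'][2]-.0405
q=(.555,-.2005,z,-.154)
print(z,'gable in hand',fit({'scene':o['gable_roof']['scene']},'gable_roof',q))
print('long scene only',[fit({'scene':o['long_building']['scene']},'long_building',(.555,-.2005,0,-.15))])
print('round',fit(o['round_building'],'round_building',(.556,.26,0,0)))
overlay(C['scene'],[('gable_roof',q),('long_building',(.555,-.2005,0,-.154))],(350,150,500,300),'g3')
```

```text
t16.6 tcp [ 0.5563 -0.2003  0.1133] yaw 81.24 w 0.273 gf 29.6 F [-0.3 -0.2 -0.8] tilt [-0.003 -0.    -1.   ]
rot tot 0.016 rows 1 each 0.0164 | xy tot [ 0.0024 -0.0009] rows 1 each [ 0.0024 -0.0009] | z tot 0.0745
gable_roof scene 0.87 [431. 215.] 2548
gable_roof top 0.6 [384. 180.] 674
long_building scene 0.7 [421. 254.] 3421
round_building scene 0.9 [236. 191.] 1773
round_building top 0.3 [382. 178.] 613
pyramid_roof scene 0.61 [319. 221.] 1523
pyramid_roof top 0.63 [271. 183.] 857
cone_roof scene 0.87 [173. 195.] 1459
cone_roof top 0.74 [166. 243.] 2345
square_building top 0.53 [194. 257.] 162
0.07097635036387442 gable in hand (array([ 0.5609, -0.1985,  0.071 , -0.1732]), [np.float64(0.873)])
long scene only [(array([ 0.5548, -0.1986,  0.    , -0.1494]), [np.float64(0.883)])]
round (array([0.5557, 0.2573, 0.    , 0.1082]), [np.float64(0.948), np.float64(0.0)])
```

View pics/g3.png

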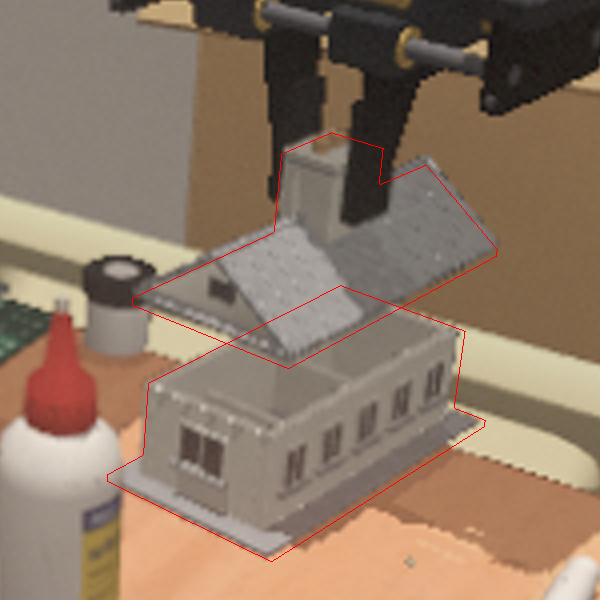

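The crop shows the gable held level over the open long building: ridge end at (430,160), near wall corner at (275,430). Its axes agree with the fitted pose to 2–3 mm, within the bevel's lead-in, so I'll lower it.

Request:
move_arm([
  [[0,0,0],[0.0035,-0.0005,0],0],
  [[0,0,0],[0,0,0.02],0],
  [[0,0,0],[0,0,0.015],0],
  [[0,0,0],[0,0,0.015],0],
  [[0,0,0],[0,0,0.01],0],
  [[0,0,0],[0,0,0],0],
  [[0,0,0],[0,0,0],0],
])

```text
time_s: 17.95
tcp_pos: [0.5535, -0.2004, 0.0814]
ee_rot: [[-0.988, 0.153, -0.0], [0.153, 0.988, -0.0], [0.0, -0.0, -1.0]]
wrist_force: [0.9, -0.5, -1.2]
gripper_width: 0.272
gripper_force: 29.6
```

Request:
move_arm([
  [[0,0,0],[0,0,0.006],0],
  [[0,0,0],[0,0,0.006],0],
  [[0,0,0],[0,0,0],0],
  [[0,0,0],[0,0,0],0],
])

```text
time_s: 18.35
tcp_pos: [0.5539, -0.2001, 0.0761]
ee_rot: [[-0.988, 0.153, 0.001], [0.153, 0.988, 0.0], [-0.001, 0.0, -1.0]]
wrist_force: [0.2, 2.8, 2.0]
gripper_width: 0.271
gripper_force: 29.9
```

Dropped 10.4 mm from its former level with light contact, so it is seated. I'll release it and go to the cone.

Request:
move_arm([
  [[0,0,0],[0,0,0],0.6],
  [[0,0,0],[0,0,0],0.8],
  [[0,0,0],[0,0,0],1],
  [[0,0,0],[0,0,0],1],
  [[0,0,0],[0,0,-0.03],1],
  [[0,0,0],[0,0,-0.07],1],
  [[0,0,0],[0,0,-0.08],1],
  [[0,0,0],[0,0,-0.06],1],
  [[0,0,0],[0,0,0],1],
  [[0,0,0],[0,0,0],1],
])

```text
time_s: 19.35
tcp_pos: [0.5534, -0.2002, 0.196]
ee_rot: [[-0.988, 0.153, 0.001], [0.153, 0.988, 0.0], [-0.001, 0.001, -1.0]]
wrist_force: [-0.9, 0.5, 0.0]
gripper_width: 0.99
gripper_force: 0.0
```

Run:
```python
from h import *
plan(.3995,.2687,.085,90,.045)
```

```text
t19.4 tcp [ 0.5534 -0.2002  0.196 ] yaw 81.17 w 0.990 gf 0.0 F [-0.9  0.5  0. ] tilt [-0.001  0.001 -1.   ]
rot tot -1.541 rows 2 each -0.7704 | xy tot [0.3078 0.9379] rows 11 each [0.028  0.0853] | z tot 0.222
```

Request:
move_arm([
  [[0,0,-0.77],[0,0,0],1],
  [[0,0,-0.77],[0,0,0],1],
  [[0,0,0],[0.0308,0.0938,0],1],
  [[0,0,0],[0.0308,0.0938,0],1],
  [[0,0,0],[0.0308,0.0938,0],1],
  [[0,0,0],[0.0308,0.0938,0],1],
  [[0,0,0],[0.0308,0.0938,0],1],
  [[0,0,0],[0.0308,0.0938,0],1],
  [[0,0,0],[0.0308,0.0938,0],1],
  [[0,0,0],[0.0308,0.0938,0],1],
  [[0,0,0],[0.0308,0.0938,0],1],
  [[0,0,0],[0.0308,0.0938,0],1],
])

```text
time_s: 20.55
tcp_pos: [0.3975, 0.2697, 0.1941]
ee_rot: [[-1.0, -0.0, -0.002], [-0.0, 1.0, -0.002], [0.002, -0.002, -1.0]]
wrist_force: [1.2, 0.1, 0.5]
gripper_width: 1.002
gripper_force: 0.0
```

Request:
move_arm([
  [[0,0,0],[0,0,0.04],1],
  [[0,0,0],[0,0,0.05],1],
  [[0,0,0],[0,0,0],1],
  [[0,0,0],[0,0,0],1],
  [[0,0,0],[0,0,0],1],
])

```text
time_s: 21.05
tcp_pos: [0.3999, 0.2687, 0.1512]
ee_rot: [[-1.0, 0.0, 0.001], [0.0, 1.0, 0.001], [-0.001, 0.001, -1.0]]
wrist_force: [-0.3, 0.3, 1.6]
gripper_width: 0.999
gripper_force: 0.0
```

Run:
```python
from h import *
plan(.3995,.2687,.085,90,.045)
C,o=look(['gable_roof','round_building','long_building'])
print('gable',fit(o['gable_roof'],'gable_roof',(.554,-.2,.036,-.154),False))
if o['round_building']:print('round',fit(o['round_building'],'round_building',(.556,.26,0,0)))
overlay(C['scene'],[('gable_roof',(.554,-.2005,.036,-.154))],(350,160,500,280),'g4')
```

```text
t21.1 tcp [0.3999 0.2687 0.1512] yaw 90.00 w 0.999 gf 0.0 F [-0.3  0.3  1.6] tilt [-0.001  0.001 -1.   ]
rot tot -0.001 rows 1 each -0.0008 | xy tot [0.0007 0.0001] rows 1 each [0.0007 0.0001] | z tot 0.1324
gable_roof scene 0.87 [429. 233.] 2550
gable_roof top 0.83 [377. 172.] 1987
round_building scene 0.92 [238. 191.] 1883
round_building top 0.56 [179. 179.] 2263
long_building scene 0.87 [421. 266.] 2119
gable (array([ 0.55225746, -0.20280226,  0.03853083, -0.15185343]), [np.float64(0.932), np.float64(0.951)])
round (array([0.55672894, 0.25658765, 0.        , 0.10627714]), [np.float64(0.958), np.float64(0.953)])
```

View pics/g4.png

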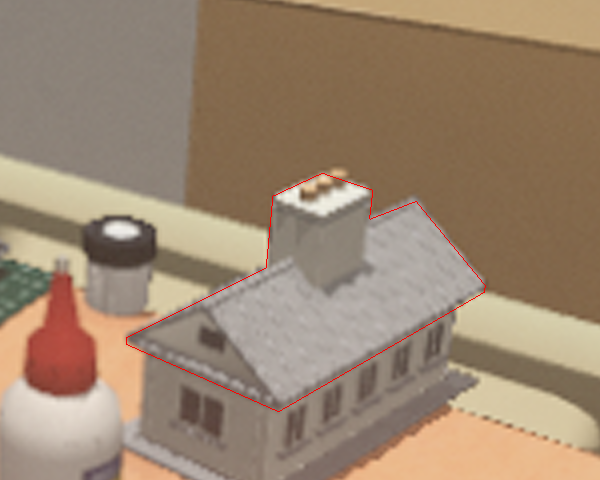

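The crop shows the gable down and square on the long building, matching the expected outline, with its near eaves corner at (280,410). Next the cone.

Request:
move_arm([
  [[0,0,0],[0,0,0.05],1],
  [[0,0,0],[0,0,0.05],1],
  [[0,0,0],[0,0,0.03],1],
  [[0,0,0],[0,0,0],0],
  [[0,0,0],[0,0,0],0],
  [[0,0,0],[0,0,0],0],
  [[0,0,0],[0,0,0],0],
  [[0,0,0],[0,0,0],0],
  [[0,0,0],[0,0,0],0],
  [[0,0,0],[0,0,0],0],
  [[0,0,0],[0,0,0],0],
  [[0,0,0],[0,0,0],0],
])

```text
time_s: 22.65
tcp_pos: [0.3994, 0.2689, 0.0857]
ee_rot: [[-1.0, -0.0, 0.0], [-0.0, 1.0, 0.001], [-0.0, 0.001, -1.0]]
wrist_force: [0.7, -0.3, 0.0]
gripper_width: 0.283
gripper_force: 30.0
```

Request:
move_arm([
  [[0,0,0],[0,0,0],0],
  [[0,0,0],[0,0,0],0],
])

```text
time_s: 22.85
tcp_pos: [0.3994, 0.2689, 0.0857]
ee_rot: [[-1.0, -0.0, 0.0], [-0.0, 1.0, 0.0], [-0.0, 0.0, -1.0]]
wrist_force: [-0.4, 0.8, -0.3]
gripper_width: 0.279
gripper_force: 30.0
```

Request:
move_arm([
  [[0,0,0],[0,0,-0.01],0],
  [[0,0,0],[0,0,-0.03],0],
  [[0,0,0],[0,0,-0.06],0],
  [[0,0,0],[0,0,-0.05],0],
  [[0,0,0],[-0.03,-0.0024,0],0],
  [[0,0,0],[-0.06,-0.005,0],0],
  [[0,0,0],[-0.07,-0.005,0],0],
  [[0,0,0],[-0.07,-0.005,0],0],
  [[0,0,0],[-0.06,-0.005,0],0],
  [[0,0,0],[-0.0246,-0.0022,0],0],
  [[0,0,0],[0,0,0],0],
  [[0,0,0],[0,0,0],0],
])

```text
time_s: 24.05
tcp_pos: [0.5557, 0.2558, 0.1594]
ee_rot: [[-1.0, 0.0, -0.002], [0.0, 1.0, -0.001], [0.002, -0.001, -1.0]]
wrist_force: [-0.3, 0.0, -2.1]
gripper_width: 0.28
gripper_force: 30.0
```

Request:
move_arm([
  [[0,0,0],[0,0,0.03],0],
  [[0,0,0],[0,0,0.04],0],
  [[0,0,0],[0,0,0],0],
  [[0,0,0],[0,0,0],0],
])

```text
time_s: 24.45
tcp_pos: [0.5558, 0.2565, 0.1259]
ee_rot: [[-1.0, -0.002, -0.0], [-0.002, 1.0, -0.001], [0.0, -0.001, -1.0]]
wrist_force: [-0.1, 0.2, -0.3]
gripper_width: 0.28
gripper_force: 30.0
```

Run:
```python
from h import *
plan(.5567,.2566,.0757,90,.045)
C,o=look(['cone_roof','square_building'])
z=r.sense()['tcp_pos'][2]-.0397
q=(.5567,.2566,z,0)
print('cone',z,fit({'scene':o['cone_roof']['scene']},'cone_roof',q))
for a in (-.5,-.2,.2,.5): print('sq',fit(o['square_building'],'square_building',(.4,.27,0,a)))
overlay(C['scene'],[('cone_roof',q),('round_building',(.5567,.2566,0,0))],(180,120,300,230),'c5',4)
```

```text
t24.4 tcp [0.5558 0.2565 0.1259] yaw 90.09 w 0.280 gf 30.0 F [-0.1  0.2 -0.3] tilt [ 0.    -0.001 -1.   ]
rot tot 0.015 rows 1 each 0.015 | xy tot [-0.0017  0.0002] rows 1 each [-0.0017  0.0002] | z tot 0.1004
cone_roof scene 0.82 [233. 157.] 1025
cone_roof top 0.67 [171. 182.] 1011
square_building scene 0.76 [176. 218.] 2154
square_building top 0.84 [173. 246.] 2037
cone 0.08674430863976336 (array([0.54868517, 0.24962599, 0.08674431, 0.29155957]), [np.float64(0.85)])
sq (array([0.39870243, 0.26675306, 0.        , 0.48471765]), [np.float64(0.959), np.float64(0.968)])
sq (array([0.3986909 , 0.26696495, 0.        , 0.48305519]), [np.float64(0.96), np.float64(0.967)])
sq (array([0.39870404, 0.26696328, 0.        , 0.48226377]), [np.float64(0.96), np.float64(0.967)])
sq (array([0.39879814, 0.26695813, 0.        , 0.47442135]), [np.float64(0.958), np.float64(0.968)])
```

View pics/c5.png

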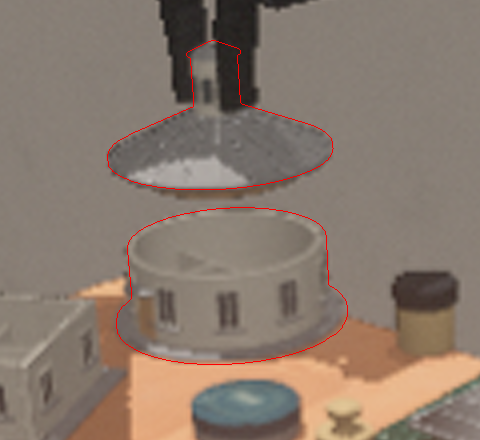

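The crop shows the cone (eaves at 107–333, row 155) centred on its outline over the round building (rim at 128–328, row 240), so the aim is good.

Request:
move_arm([
  [[0,0,0],[-0.001,0,0.03],0],
  [[0,0,0],[0,0,0.03],0],
  [[0,0,0],[0,0,0.015],0],
  [[0,0,0],[0,0,0.01],0],
  [[0,0,0],[0,0,0.006],0],
  [[0,0,0],[0,0,0.006],0],
  [[0,0,0],[0,0,0.003],0],
  [[0,0,0],[0,0,0],0],
  [[0,0,0],[0,0,0],0],
])

```text
time_s: 25.65
tcp_pos: [0.5575, 0.257, 0.0761]
ee_rot: [[-1.0, -0.001, 0.001], [-0.001, 1.0, 0.001], [-0.001, 0.001, -1.0]]
wrist_force: [-0.7, 1.7, -0.1]
gripper_width: 0.279
gripper_force: 30.0
```

Request:
move_arm([
  [[0,0,0],[0,0,0.002],0],
  [[0,0,0],[0,0,0],0],
  [[0,0,0],[0,0,0],0.6],
  [[0,0,0],[0,0,0],0.8],
  [[0,0,0],[0,0,0],1],
  [[0,0,0],[0,0,0],1],
  [[0,0,0],[0,0,-0.03],1],
  [[0,0,0],[0,0,-0.07],1],
  [[0,0,0],[0,0,-0.07],1],
  [[0,0,0],[0,0,-0.03],1],
  [[0,0,0],[0,0,0],1],
  [[0,0,0],[0,0,0],1],
])

```text
time_s: 26.85
tcp_pos: [0.5565, 0.256, 0.1737]
ee_rot: [[-1.0, 0.0, -0.001], [0.0, 1.0, -0.0], [0.001, -0.0, -1.0]]
wrist_force: [0.1, 0.2, -0.6]
gripper_width: 0.985
gripper_force: 0.0
```

Run:
```python
from h import *
plan(.5403,.02,.0414,90)
C,o=look(['pyramid_roof','cone_roof'])
print('cone',fit(o['cone_roof'],'cone_roof',(.5567,.2566,.036,0),False))
print('pyr',fit(o['pyramid_roof'],'pyramid_roof',(.5403,.02,.002,0)))
overlay(C['scene'],[('cone_roof',(.5567,.2566,.036,0)),('pyramid_roof',(.5403,.02,.002,0))],(180,130,380,260),'c6',4)
```

```text
t26.9 tcp [0.5565 0.256  0.1737] yaw 89.99 w 0.985 gf 0.0 F [ 0.1  0.2 -0.6] tilt [ 0.001 -0.    -1.   ]
rot tot -0.002 rows 1 each -0.0021 | xy tot [ 0.0324 -0.4721] rows 6 each [ 0.0054 -0.0787] | z tot 0.2646
pyramid_roof scene 0.91 [318. 222.] 1457
pyramid_roof top 0.62 [280. 184.] 1648
cone_roof scene 0.84 [236. 178.] 1078
cone_roof top 0.86 [177. 180.] 1652
cone (array([0.55670911, 0.25525511, 0.03559854, 0.04924549]), [np.float64(0.944), np.float64(0.777)])
pyr (array([ 0.54329147,  0.01701442,  0.002     , -0.00733057]), [np.float64(0.931), np.float64(0.969)])
```

View pics/c6.png

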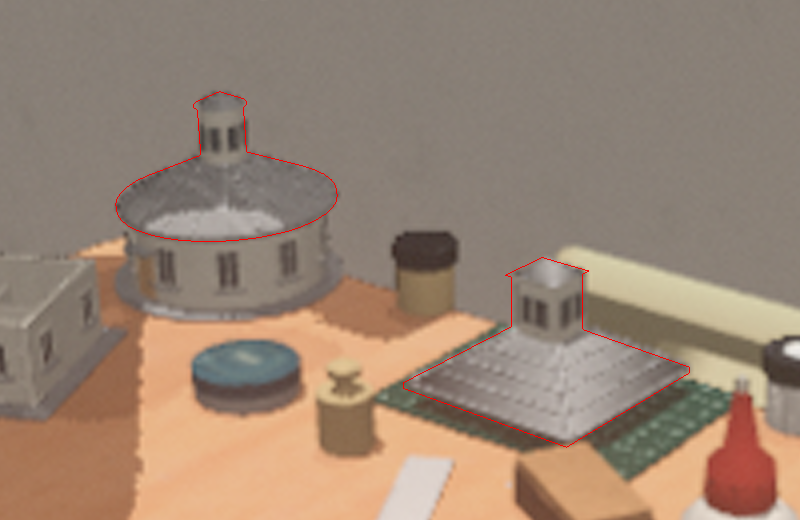

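The cone is down on the round building (outline matched, fitted z 35.6 mm). The pyramid on the mat, lantern at (545,300), sits on its expected outline, so I'll fetch it.

Request:
move_arm([
  [[0,0,0],[0.0054,-0.0787,0],1],
  [[0,0,0],[0.0054,-0.0787,0],1],
  [[0,0,0],[0.0054,-0.0787,0],1],
  [[0,0,0],[0.0054,-0.0787,0],1],
  [[0,0,0],[0.0054,-0.0787,0],1],
  [[0,0,0],[0.0054,-0.0787,0],1],
  [[0,0,0],[0,0,0.06],1],
  [[0,0,0],[0,0,0.07],1],
  [[0,0,0],[0,0,0.05],1],
  [[0,0,0],[0,0,0],1],
  [[0,0,0],[0,0,0],1],
  [[0,0,0],[0,0,0],1],
])

```text
time_s: 28.35
tcp_pos: [0.5422, 0.0207, 0.0861]
ee_rot: [[-1.0, -0.001, 0.003], [-0.001, 1.0, 0.001], [-0.003, 0.001, -1.0]]
wrist_force: [-0.5, 0.3, 0.6]
gripper_width: 1.0
gripper_force: 0.0
```

Run:
```python
from h import *
plan(.5403,.02,.0414,90)
```

```text
t28.4 tcp [0.5422 0.0207 0.0861] yaw 90.05 w 1.000 gf 0.0 F [-0.5  0.3  0.6] tilt [-0.003  0.001 -1.   ]
rot tot 0.009 rows 1 each 0.0094 | xy tot [ 0.0038 -0.0014] rows 1 each [ 0.0038 -0.0014] | z tot 0.0893
```

Request:
move_arm([
  [[0,0,0],[0.002,-0.0014,0.03],1],
  [[0,0,0],[0,0,0.04],1],
  [[0,0,0],[0,0,0.019],1],
  [[0,0,0],[0,0,0],0],
  [[0,0,0],[0,0,0],0],
  [[0,0,0],[0,0,0],0],
  [[0,0,0],[0,0,0],0],
  [[0,0,0],[0,0,0],0],
  [[0,0,0],[0,0,0],0],
  [[0,0,0],[0,0,0],0],
  [[0,0,0],[0,0,0],0],
  [[0,0,0],[0,0,0],0],
])

```text
time_s: 29.55
tcp_pos: [0.5399, 0.0196, 0.04]
ee_rot: [[-1.0, -0.0, -0.0], [-0.0, 1.0, 0.0], [0.0, 0.0, -1.0]]
wrist_force: [-0.6, -0.2, -1.1]
gripper_width: 0.271
gripper_force: 30.0
```

Request:
move_arm([
  [[0,0,0],[0,0,0],0],
  [[0,0,0],[0,0,0],0],
  [[0,0,0],[0,0,-0.01],0],
  [[0,0,0],[0,0,-0.03],0],
  [[0,0,0],[0,0,-0.07],0],
  [[0,0,0],[0,0,-0.08],0],
  [[0,0,0],[0,0,-0.06],0],
  [[0,0,0],[0,0,-0.03],0],
  [[0,0,0],[0,0,0],0],
  [[0,0,0],[0,0,0],0],
])

```text
time_s: 30.55
tcp_pos: [0.5393, 0.0195, 0.1796]
ee_rot: [[-1.0, 0.0, -0.001], [0.0, 1.0, 0.0], [0.001, 0.0, -1.0]]
wrist_force: [-0.4, -0.3, -1.4]
gripper_width: 0.267
gripper_force: 30.0
```

Run:
```python
from h import *
plan(.3987,.267,.0755,117.6)
```

```text
t30.6 tcp [0.5393 0.0195 0.1796] yaw 89.99 w 0.267 gf 30.0 F [-0.4 -0.3 -1.4] tilt [ 0.001  0.    -1.   ]
rot tot -4.819 rows 5 each -0.9637 | xy tot [0.0199 0.5689] rows 7 each [0.0028 0.0813] | z tot 0.2081
```

Request:
move_arm([
  [[0,0,-0.964],[0,0,0],0],
  [[0,0,-0.964],[0,0,0],0],
  [[0,0,-0.964],[0,0,0],0],
  [[0,0,-0.964],[0,0,0],0],
  [[0,0,-0.964],[0,0,0],0],
  [[0,0,0],[0.0028,0.0813,0],0],
  [[0,0,0],[0.0028,0.0813,0],0],
  [[0,0,0],[0.0028,0.0813,0],0],
  [[0,0,0],[0.0028,0.0813,0],0],
  [[0,0,0],[0.0028,0.0813,0],0],
  [[0,0,0],[0.0028,0.0813,0],0],
  [[0,0,0],[0.0028,0.0813,0],0],
])

```text
time_s: 31.75
tcp_pos: [0.3975, 0.2676, 0.1783]
ee_rot: [[-0.886, -0.464, -0.002], [-0.464, 0.886, -0.003], [0.003, -0.001, -1.0]]
wrist_force: [1.4, 0.5, -0.4]
gripper_width: 0.273
gripper_force: 30.0
```

Request:
move_arm([
  [[0,0,0],[0,0,0.05],0],
  [[0,0,0],[0,0,0.05],0],
  [[0,0,0],[0,0,0],0],
  [[0,0,0],[0,0,0],0],
  [[0,0,0],[0,0,0],0],
])

```text
time_s: 32.25
tcp_pos: [0.3999, 0.2673, 0.1307]
ee_rot: [[-0.886, -0.464, 0.001], [-0.464, 0.886, 0.001], [-0.001, 0.0, -1.0]]
wrist_force: [0.4, -0.2, 0.0]
gripper_width: 0.27
gripper_force: 30.0
```

Run:
```python
from h import *
plan(.3987,.267,.074,117.6)
C=cap('scene');s=r.sense();p=s['tcp_pos']
overlay(C,[('pyramid_roof',(p[0],p[1],p[2]-.038,.482)),('square_building',(.3987,.267,0,.482))],(110,120,250,250),'p7',4)
```

```text
t32.2 tcp [0.3999 0.2673 0.1307] yaw 117.62 w 0.270 gf 30.0 F [ 0.4 -0.2  0. ] tilt [-0.001  0.    -1.   ]
rot tot 0.004 rows 1 each 0.0037 | xy tot [0.0025 0.0005] rows 1 each [0.0025 0.0005] | z tot 0.1134
```

View pics/p7.png

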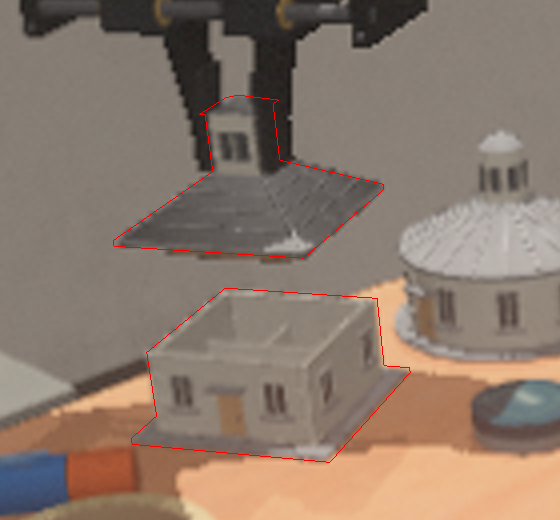

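The crop shows the pyramid (near eaves corner at (305,258)) and the square building (rim from (150,352) to (378,298)) both on their outlines and parallel. I'll lower it.

Request:
move_arm([
  [[0,0,0],[0.001,0,0.03],0],
  [[0,0,0],[0,0,0.04],0],
  [[0,0,0],[0,0,0.015],0],
  [[0,0,0],[0,0,0.01],0],
  [[0,0,0],[0,0,0.007],0],
  [[0,0,0],[0,0,0.007],0],
  [[0,0,0],[0,0,0.006],0],
  [[0,0,0],[0,0,0],0],
  [[0,0,0],[0,0,0],0],
])

```text
time_s: 33.2
tcp_pos: [0.3992, 0.2673, 0.0739]
ee_rot: [[-0.886, -0.464, 0.001], [-0.464, 0.886, 0.001], [-0.001, 0.0, -1.0]]
wrist_force: [-1.5, 0.4, 6.9]
gripper_width: 0.276
gripper_force: 30.0
```

Seated, with 7 N of contact at the expected height. Release, rise and check.

Request:
move_arm([
  [[0,0,0],[0,0,0],0.6],
  [[0,0,0],[0,0,0],0.8],
  [[0,0,0],[0,0,0],1],
  [[0,0,0],[0,0,0],1],
  [[0,0,0],[0,0,-0.03],1],
  [[0,0,0],[0,0,-0.07],1],
  [[0,0,0],[0,0,-0.08],1],
  [[0,0,0],[0,0,-0.08],1],
  [[0,0,0],[0,0,0],1],
  [[0,0,0],[0,0,0],1],
])

```text
time_s: 34.2
tcp_pos: [0.3988, 0.2671, 0.2032]
ee_rot: [[-0.886, -0.464, 0.001], [-0.464, 0.886, 0.002], [-0.002, 0.001, -1.0]]
wrist_force: [-0.1, -0.4, -0.3]
gripper_width: 0.99
gripper_force: 0.0
```

Run:
```python
from h import *
C,o=look(['pyramid_roof'])
print('pyr',fit(o['pyramid_roof'],'pyramid_roof',(.3987,.267,.036,.482),False))
overlay(C['scene'],[('pyramid_roof',(.3987,.267,.036,.482)),('cone_roof',(.5567,.2566,.036,0)),('gable_roof',(.554,-.2005,.036,-.154))],(0,0,560,420),'f')
im=cv2.imread('pics/f.png');cv2.imwrite('pics/final.png',np.vstack([im[480:1040,480:1280][:300],im[700:1000,1240:2040]]))
```

```text
pyramid_roof scene 0.76 [176. 196.] 1339
pyramid_roof top 0.58 [171. 249.] 1394
pyr (array([0.3997861 , 0.26583835, 0.03626284, 0.48949575]), [np.float64(0.955), np.float64(0.721)])
```

View pics/final.png

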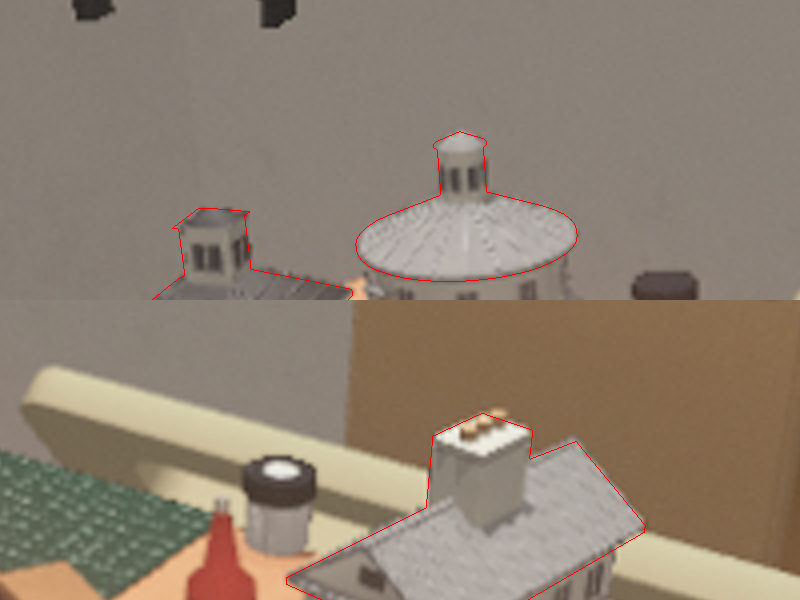

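The picture shows all three roofs on their seated outlines: pyramid lantern at (215,245), cone at (465,235) and gable at (470,530). The bottle is still standing and the gripper is clear above.

```bash
python3 -c "
from station import r
print(r.finish_job())"
```

```text
the job is handed in; nothing more can be done
None
```

The pyramid is on the square building, the gable on the long one and the cone on the round one. All three are seated and aligned with their walls in the final views. The glue bottle and brass weight were not touched, and the job was handed in at about 34 s.

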